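Lock the work block into the free bay of the two-bay holder

TASK

One bay of the two-bay holder already has a block locked in it; the other is blocked by a jar. Stand the jar upright in the empty end of the wooden tray, then slide the loose work block nose first into the free bay, under its plunger and hard up against the sprung stop, and keep it pressed there until the slow plunger has dropped fully into the block's groove; then let go so that the plunger keeps it. Leave the locked block and the other things on the bench as they are.

Things in the scene. Friction and masses are not known exactly. Their poses are not given: they have to be found in the camera images.
- holder: Two-bay holder fixed to the bench, 150 wide. Origin on the table, midway between the bays, under the line of the plungers. +x: direction blocks slide in (towards the robot's left, yaw 75 to 105 degrees); +y to the near bay. Three fences 16 high, x=-45 to 70, leave two bays 54 wide, centred at y=+34 and -34; beyond, to the mouth at x=-65, they flare to 67. No floor: blocks slide on the table.
- bridge (a point): Centre of the top of the holder's grey bridge, 60 above the holder's origin. The bridge spans both bays at x=-14 to 14, 46 to 60 above the table, on posts at the outer fences. Two black plunger knobs stand on it, 22 diameter, tops 87 above the table when down.
- bay_near (a point): Point on the table on the centre line of the near bay (robot's side), on its plunger's axis; axes as the holder's. The origin of a block that is fully home lies here. Each bay ends in a rigid stop face at holder x=+70, 22 high.
- bay_far (a point): The same point of the far bay. In the free bay, near or far, a spring pad low in the stop stands 12 proud of the stop face and pushes the block back: 5.5 N at first touch, 8.5 N when the nose is hard on the stop face.
- plunger_near (a joint): Height of the near bay's sprung plunger, m: 0 = fully down, up to 0.03. Pin 10 diameter, round tip, 12 above the table when down: the bevel lifts it to 0.018, it rides on the top, then sinks into the groove in about 2 s (3 N down, damped 320 N per m/s). Pushing in takes up to 20 N at 30 mm/s, less when slower. Let go too early and the pad pushes the block back or jams it on a half-sunk pin.
- plunger_far (a joint): The same plunger of the far bay; both are down at the start. Once a pin is down in the groove and the block is let go, the pad moves the block back about 2 mm until the groove's wall bears on the pin.
- work_block: Oak block 160 x 50 x 30, small plaque (2 high) on its tail half. Origin: underside, below its cross groove; x to the nose (nose face x=+70, tail face x=-90). Nose face 10 high, bevel up to full height at x=+15; groove x=-8 to 7, floor 9 up. Loose, 0.13 to 0.25 kg, on the table at the robot's right, nose within 40 degrees of holder +x.
- locked_block: Oak block 160 x 50 x 30, small plaque (2 high) on its tail half. Origin: underside, below its cross groove; x to the nose (nose face x=+70, tail face x=-90). Nose face 10 high, bevel up to full height at x=+15; groove x=-8 to 7, floor 9 up. Locked at the start in one bay by that bay's plunger: the other bay is the free one.
- jar: Clear jar with lid, 44 diameter, 66 high, 0.06 to 0.13 kg, standing between the fences of the free bay, 49 to 61 in front of the plunger's axis. Origin: centre of its underside. With fingers closing across the bays, keep their tips over 32 above the table, clear of the locked block.
- tray: Fixed wooden tray 180 x 110, walls 25 high and 5 thick, floor 5 thick, open on top. Origin: centre of its underside; x along its length. Two squat pots stand at its +x end, its -x end is empty.
- tray_free (a point): Centre of the empty end of the tray, on the tray's inner floor (45 from the tray's centre towards -x). The jar belongs here or anywhere upright on the floor beside the pots.
- pot_a: Squat pot with lid in the tray, 42 diameter, 42 high; origin centre of its underside. Leave it.
- pot_b: The same, the second pot in the tray. Leave it.
- organiser: White closed pigment organiser with four grey lids, 152 x 40 x 33, beyond the holder. Leave it.
- organiser_small: White closed organiser with two grey lids, 76 x 40 x 33, near the robot on its left. Leave it.
- tub: Clear open tub, 100 diameter, 70 high, to the right of the loose block. Leave it.
- binder: Amber bottle, 48 diameter, 110 high, beyond the holder's stops, to the left. Leave it.
- spatula: Spatula 180 long lying near the robot on its right. Leave it.
- offcut: Dark wood offcut 120 x 60 x 15 at the robot's left. Leave it.
Mind the look-alikes: they are no part of the job. What is shaped like the work_block but pink or purple is not meant.

How it is judged:
By the outcome, as a careful person would: the job done as asked, in the order asked, and still so for the second after the job is handed in, with the robot touching nothing.
It also fails if it takes over 72 s, if anything falls off the work surface, if the arm or the gripper's body presses on something with over 40 N, if the wrist force passes 120 N, or if a joint passes its speed limit or range.

ROBOT

A 7-joint arm with a two-finger parallel gripper is mounted at the origin on the work surface. World frame = base frame: x ahead of the robot, y to its left, z up, the work surface at z = 0. Lengths are in m, angles in rad, forces in N, time in s.
With the tool pointing down it reaches from about 0.425 to 0.825 m from the base axis. Payload 3.6 kg.
Tool frame: the origin (TCP) lies where the fingers leave the gripper's body, on its centre line; the fingertips stand 73 mm ahead of it and the grasp point (between the pads) lies 54 mm ahead of it; z points along the fingers, y is the line along which they close (so a half turn about z gives the same grasp; the last joint's range is limited). The gripper opens to 85 mm and grips with 20 to 120 N. Pads are 22 mm wide; open, the fingers measure 114 mm over their backs; the gripper's body (76 mm by 85 mm) begins 54 mm behind the grasp point. The pads swing forward as they close: fully open they stand 13 mm farther back than shut.
Start: joints at [-1.355, 0.615, -0.013, 1.423, 0.008, 1.103, -0.04], TCP at [0.156, 0.631, 0.304] pointing down, gripper open.
Joint ranges: [-3.12, 3.12], [-0.3, 2.06], [-1.34, 1.32], [0.26, 2.42], [-1.36, 4.5], [0.01, 1.98], [-2.84, 2.84]. Speed limits (rad/s): [2.79, 2.79, 3.14, 3.14, 3.14, 3.14, 3.14].

INTERFACE

Orientations are given as a unit quaternion [x, y, z, w].
In Python, from station import arm, snapshot, camera_info, ticket gives the robot as it stands. Calls block until the motion is done:
- arm.movep(position, orientation): joint-space move of the TCP to a pose.
- arm.line_to(position, velocity=0.15, ori=None): straight line of the TCP; ori=None keeps the orientation; velocity is the mean speed in m/s.
- arm.move_j(angles): joint-space move.
- arm.move_gripper(opening, effort=None): opening from 0.0 (shut) to 1.0 (fully open); effort is the grip in N (None keeps the last); returns when the fingers have stopped.
- arm.pause(seconds).
- arm.ik(position, orientation): joint angles nearest the present ones, or None.
- snapshot(name): name is "side" or "top" or "wrist"; returns the picture (420x560x3 uint8, blue, green, red); there is no depth.
- camera_info(name): a dict with "fx", "fy", "cx", "cy" (pixels), "R" (3x3) and "t" (3): a world point X has camera coordinates R X + t; the wrist camera has in their place "T_tool_cam" (4x4, takes a point from camera to tool coordinates, whose origin is the TCP and whose axes are the flange's). Camera axes: x right, y down, z forward; pixel columns grow to the right and rows downward; lengths in m; the calibration is good to about 2 mm. A picture is of the moment at which its call begins: read the wrist's pose just before it. camera_info takes no time and is no camera call.
A pose or a line that the arm cannot do raises arm.MotionError and nothing moves.
- ticket.finish_job(): hands the job in; it is judged then, once.
Readings, each from a call of its own:
- arm.read_time(): time.
- arm.read_joint_positions(): joint angles.
- arm.read_dq(): joint speeds.
- arm.read_effort(): joint torques, N m.
- arm.read_tool_pos(): TCP position.
- arm.read_eef_rot(): TCP orientation.
- arm.read_ft_force(): force on the tool from outside, world axes, zero at the start.
- arm.read_wrist_torque(): the same for the moment, N m.
- arm.read_opening(): opening from 0.0 (shut) to 1.0 (fully open).
- arm.read_finger_force(): force on a finger pad.
Only numpy, scipy, OpenCV 4.12 (cv2) and the standard library are available. Lean on these libraries where they do the work, as an engineer would, in place of code of your own. Each camera call takes 0.05 s, during which the arm holds its last target. There are 200 camera calls.

## Working session

There is one attempt and no reset: what is moved stays moved. The work goes in short steps, each a Python script; the robot and the scene stay as the last script left them, time stands still between calls to the robot, and variables do not carry over. Pictures are saved under pics/ and viewed, at most 13 in all, crops included, and the job is handed in when it is done.

```bash
mkdir -p pics; ls
python3 - <<'E'
from station import arm, snapshot, camera_info
import cv2, numpy as np
for n in ("top","side"):
    im=snapshot(n); cv2.imwrite(f"pics/{n}0.png",im)
    c=camera_info(n); print(n,{k:np.round(v,4).tolist() for k,v in c.items()})
print({k:np.round(v,4).tolist() for k,v in camera_info("wrist").items()})
print(arm.read_tool_pos(),arm.read_eef_rot(),arm.read_time())
E
```

```text
pics
top {'fx': 388.8507, 'fy': 388.8507, 'cx': 276.5592, 'cy': 209.1494, 'R': [[-0.0165, -0.9999, 0.0043], [-0.9972, 0.0162, -0.0735], [0.0734, -0.0055, -0.9973]], 't': [-0.0101, 0.486, 1.0031]}
side {'fx': 383.8406, 'fy': 383.8406, 'cx': 279.7992, 'cy': 213.3966, 'R': [[0.8465, -0.5322, -0.0096], [-0.4086, -0.6381, -0.6526], [0.3412, 0.5563, -0.7577]], 't': [-0.424, 0.2157, 0.8157]}
{'fx': 347.6506, 'fy': 347.6506, 'cx': 284.1205, 'cy': 208.6056, 'T_tool_cam': [[-0.0, -0.947, -0.3213, 0.0828], [1.0, -0.0003, 0.0007, 0.001], [-0.0008, -0.3213, 0.947, -0.0692], [0.0, 0.0, 0.0, 1.0]]}
[0.15548378 0.63059647 0.30284303] [ 1.20552994e-01  9.92706209e-01 -1.15914247e-03 -1.22086010e-04] 0.1
```

View pics/top0.png

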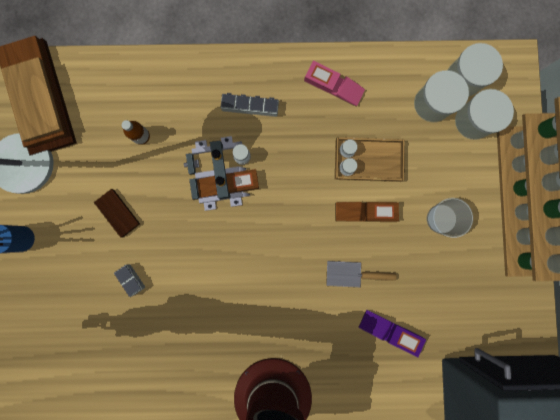

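View pics/side0.png

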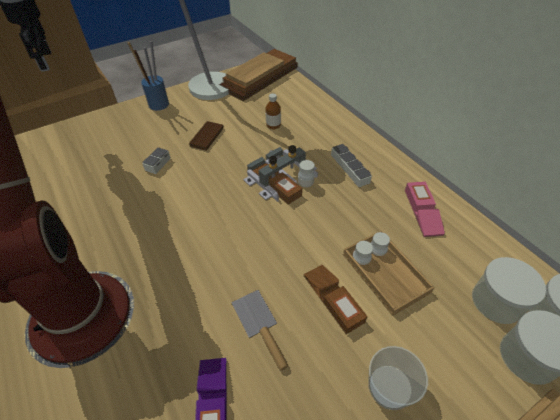

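Both overview pictures show the layout.
- **Top view:** the plunger knobs are at about (216,153) and (219,181), with the locked block in the near bay. The jar is at (241,154) in front of the far bay. The tray is at (370,160) with its pots at the left end. The loose brown block is at (367,212), nose to the left.
- **Side view:** confirms this layout.

Next I'll take close wrist views.

```bash
cat > h.py <<'E'
from station import arm, snapshot, camera_info, ticket
import cv2, numpy as np
from scipy.spatial.transform import Rotation as Rot
def q(a):  # tool down, closing line (tool y) at world angle a
    y=np.array([np.cos(a),np.sin(a),0]); z=np.array([0,0,-1.]); x=np.cross(y,z)
    return Rot.from_matrix(np.c_[x,y,z]).as_quat()
def cam(n):
    c=camera_info(n); K=(c["fx"],c["fy"],c["cx"],c["cy"])
    if n!="wrist":
        R=np.array(c["R"]); return K,R.T,-R.T@np.array(c["t"])
    T=np.eye(4); T[:3,:3]=Rot.from_quat(arm.read_eef_rot()).as_matrix(); T[:3,3]=arm.read_tool_pos()
    W=T@np.array(c["T_tool_cam"]); return K,W[:3,:3],W[:3,3]
def ray(C,uv,z):
    K,R,o=C; uv=np.atleast_2d(np.float64(uv))
    d=np.c_[(uv[:,0]-K[2])/K[0],(uv[:,1]-K[3])/K[1],np.ones(len(uv))]@R.T
    return (o+d*((z-o[2])/d[:,2])[:,None])[:,:2]
E
python3 - <<'E'
from h import *
C=cam("top")
print("knobs",ray(C,[(216,153),(219.5,181)],.087)); print("jar",ray(C,(241,153),.066))
print("block",ray(C,[(336,212),(399,212)],.03)); print("tray",ray(C,[(336,138),(404,138),(403,180),(336,180)],.025))
hx=ray(C,(225,168),.05)[0]; bx=ray(C,(367,185),.02)[0]; print(hx,bx)
for a in (np.pi,0,np.pi-.15):
    for p in (hx,bx): print(a,arm.ik([*p,.27],q(a)))
import pickle
for n,p in (("h",hx),("b",bx)):
    a=np.pi if arm.ik([*p,.27],q(np.pi)) is not None else 0
    arm.movep([*p,.27],q(a)); arm.pause(.3)
    Cw=cam("wrist"); im=snapshot("wrist"); cv2.imwrite(f"pics/w_{n}.png",im); pickle.dump(Cw,open(f"w_{n}.pkl","wb"))
print(arm.read_time(),arm.read_joint_positions())
E
```

```text
knobs [[0.6222849  0.12969361]
 [0.55236301 0.12144843]]
jar [[0.62598053 0.06969826]]
block [[ 0.47496886 -0.17211688]
 [ 0.47231031 -0.33579552]]
tray [[ 0.67136976 -0.17835737]
 [ 0.66859527 -0.35844696]
 [ 0.55660488 -0.35126114]
 [ 0.55940064 -0.17524693]]
[0.59122778 0.11239778] [ 0.54555709 -0.25741416]
3.141592653589793 [ 0.01317354  0.59822939 -0.38959203  1.60701381  0.25912239  0.98776457
  2.68275824]
3.141592653589793 [-0.18385001  0.82740426  1.1332116   1.63012574 -0.7927339   1.21158254
 -2.01681719]
0 [-0.48586329  0.60279603  0.4323447   1.62420631 -0.29032841  0.97879563
  0.0425993 ]
0 [-0.08158028  0.71170746  0.8638773   1.62717883 -0.59601907  1.08580413
  0.95001195]
2.991592653589793 [-0.01236431  0.59267075 -0.34654141  1.6078875   0.23023884  0.98150812
  2.55866561]
2.991592653589793 [-0.18385001  0.82740426  1.1332116   1.63012574 -0.7927339   1.21158254
 -2.16681719]
7.1 [-0.18385802  0.82739514  1.13319637  1.63011102 -0.79275021  1.21157966
 -2.01682827]
```

View pics/w_h.png

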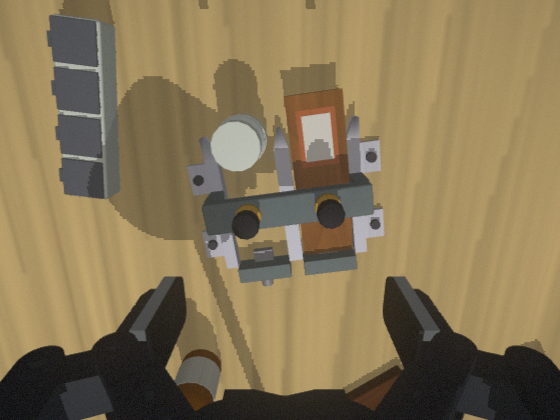

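View pics/w_b.png

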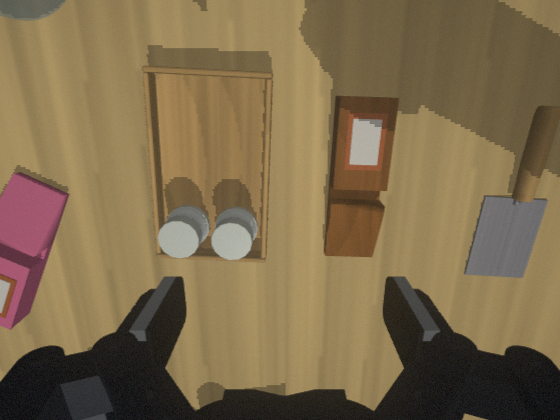

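The holder view shows:
- knob tops at (246,223) and (330,213)
- jar lid at (238,144)
- the locked block's tail edge at (285,97)–(341,90)
- the free far bay with its pad at (264,255)

The block view shows:
- the loose block's tail corners at (336,96) and (398,97), with the groove edge at (331,190)–(386,190)
- the tray rim corners at (146,68), (272,75), (265,260) and (158,255)
- the pots at the bottom end

Run:
```python
from h import *
import pickle
H=pickle.load(open("w_h.pkl","rb")); B=pickle.load(open("w_b.pkl","rb"))
k=ray(H,[(246,223),(330,213)],.087); d=k[1]-k[0]
print("knobs",k,np.linalg.norm(d),"yaw",np.degrees(np.arctan2(d[1],d[0]))-90+0)
lb=ray(H,[(285,97),(341,90),(295,187),(350,180)],.030); print("locked tail",lb)
print("bridge front top edge",ray(H,[(204,204),(371,180)],.06))
hs=cv2.cvtColor(cv2.imread("pics/w_h.png"),cv2.COLOR_BGR2HSV)
im=cv2.imread("pics/w_h.png"); g=cv2.GaussianBlur(cv2.cvtColor(im,6),(3,3),0)
c=cv2.HoughCircles(g,cv2.HOUGH_GRADIENT,1,20,param1=100,param2=12,minRadius=9,maxRadius=32)[0]
c=[x for x in c if min(np.hypot(x[0]-a,x[1]-b) for a,b in((246,223),(330,213),(238,144)))<9]; print(np.round(c,1))
print("jar",ray(H,(238,143.5),.066))
print("work top",ray(B,[(336,96),(398,97),(331,190),(386,190)],.030),"nose low",ray(B,[(326,255),(372,256)],.010))
print("tray rim",ray(B,[(146,68),(272,75),(265,260),(158,255)],.025)); print("pots",ray(B,[(180,238),(233,240)],.042))
# colour mask of the work block's tail half
hb=cv2.cvtColor(cv2.imread("pics/w_b.png"),cv2.COLOR_BGR2HSV)
for nm,h,(x0,y0,x1,y1) in(("work",hb,(310,80,420,270)),("lock",hs,(275,80,352,190))):
    m=cv2.inRange(h,(3,130,20),(13,255,200)); z=np.zeros_like(m); z[y0:y1,x0:x1]=m[y0:y1,x0:x1]
    cs=max(cv2.findContours(z,0,2)[0],key=cv2.contourArea); print(nm,cv2.approxPolyDP(cs,4,True)[:,0].tolist())
```

```text
knobs [[0.62102606 0.12862708]
 [0.55606937 0.12034836]] 0.065482124162905 yaw -262.7368122994699
locked tail [[0.59066955 0.03635249]
 [0.54353218 0.03071071]
 [0.58135163 0.11522173]
 [0.53113932 0.10857605]]
bridge front top edge [[0.65905254 0.12192004]
 [0.51966606 0.10101633]]
[[234.5 145.5  24.3]
 [329.5 212.5  14.1]
 [243.5 222.5  16.6]]
jar [[0.62740815 0.07028237]]
work top [[ 0.50191621 -0.33468357]
 [ 0.44935122 -0.33388034]
 [ 0.50254921 -0.25213672]
 [ 0.45177818 -0.25213237]] nose low [[ 0.50189925 -0.17578315]
 [ 0.45357475 -0.17461188]]
tray rim [[ 0.66170558 -0.35694951]
 [ 0.55605351 -0.35147188]
 [ 0.56503812 -0.17768746]
 [ 0.67196561 -0.18327448]]
pots [[ 0.64264691 -0.20922086]
 [ 0.59346022 -0.20718493]]
work [[348, 112], [343, 169], [382, 171], [388, 113]]
lock [[334, 105], [294, 110], [299, 143], [292, 144], [295, 152], [299, 150], [302, 176], [309, 167], [314, 174], [312, 166], [325, 164], [328, 171], [339, 173], [334, 165], [342, 150]]
```

```bash
cat >> h.py <<'E'
YAW=np.radians(97.8); U=np.array([np.cos(YAW),np.sin(YAW)]); V=np.array([-U[1],U[0]])
HO=np.array([.5883,.126]); FAR=HO-.034*V; AH=YAW-np.pi/2
JAR=np.array([.627,.0705])
E
python3 - <<'E'
from h import *
print("jar rel far bay",(JAR-FAR)@U,(JAR-FAR)@V)
tf=[.6112,-.3122]; qt=q(np.radians(-3.2))
assert arm.ik([*tf,.108],qt) is not None
arm.move_gripper(1.0)
arm.movep([*JAR,.20],q(AH)); arm.line_to([*JAR,.102],.12)
print("free",arm.read_ft_force())
arm.move_gripper(0.0,25); print("grip",arm.read_opening(),arm.read_finger_force(),arm.read_ft_force())
arm.line_to([*JAR,.20],.2); print(arm.read_opening(),arm.read_joint_positions())
arm.line_to([*tf,.20],.3,ori=qt); print(arm.read_joint_positions())
arm.line_to([*tf,.109],.12); print(arm.read_ft_force(),arm.read_tool_pos(),arm.read_time())
cv2.imwrite("pics/side1.png",cv2.resize(snapshot("side")[200:340,260:460],None,fx=3,fy=3))
E
```

```text
jar rel far bay -0.060238697799372694 0.003190272843859112
free [-0.04058335  0.26952487 -0.09807771]
grip 0.4928347901222592 25.22951340229156 [-0.46086966 -1.18146332  5.37427642]
0.48564774838852304 [ 0.18535473  0.75913924 -0.58230166  1.59068012  0.4868607   0.94382243
 -0.42661734]
[ 0.72749013  0.83013241 -0.56248323  1.41203213  0.47232113  1.03569703
  0.0185739 ]
[ 0.04710107  0.04762617 -1.52874692] [ 0.61157111 -0.31206476  0.10907343] 13.2583
```

View pics/side1.png

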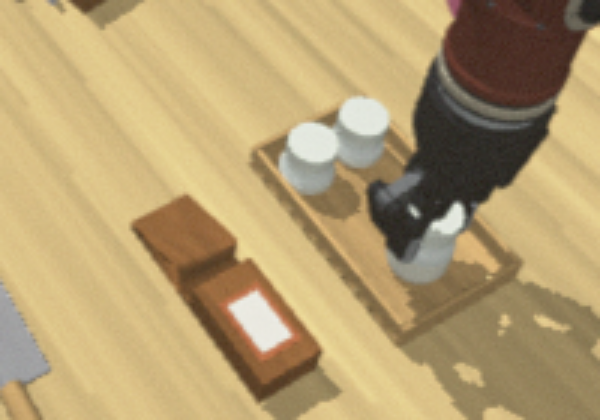

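The picture shows the jar held upright in the empty end of the tray, clear of the pots. I'll lower it to contact, release it, then pick up the block.

Run:
```python
from h import *
p=arm.read_tool_pos(); z=.109
while z>.103:
    z-=.001; arm.line_to([p[0],p[1],z],.03); f=arm.read_ft_force()[2]
    if f>1.0: break
print("seat",z,f)
arm.move_gripper(.85); arm.line_to([p[0],p[1],.2],.2)
# block
g=np.array([.4765,-.300]); qb=q(np.radians(-1.0))
arm.line_to([*g,.2],.3,ori=qb); arm.pause(.2)
C=cam("wrist"); im=snapshot("wrist"); cv2.imwrite("pics/w_b2.png",im)
import pickle; pickle.dump(C,open("w_b2.pkl","wb"))
print(arm.read_time())
```

```text
seat 0.107 3.552725100382961
15.6833
```

View pics/w_b2.png

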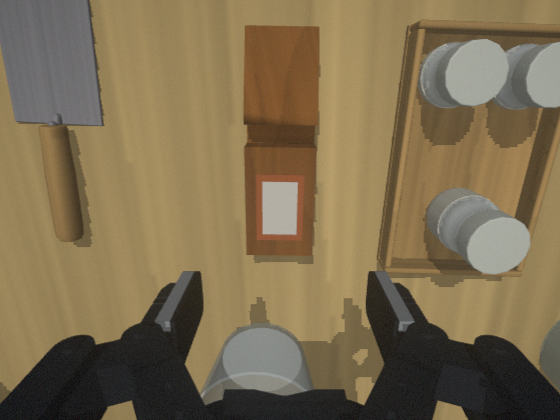

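The picture shows the jar standing upright in the tray, with its lid at (488,240). The block's tail-top corners are at (247,254) and (313,255), and its groove edge is at (246,145)–(315,146). I'll refine the block pose and carry it to the mouth of the far bay.

Run:
```python
from h import *
import pickle
C=pickle.load(open("w_b2.pkl","rb"))
P=ray(C,[(247,254),(313,255),(246,145),(315,146)],.03); N=ray(C,[(245,28),(319,28)],.010)
print(P,N)
tail=(P[0]+P[1])/2; gr=(P[2]+P[3])/2; d=gr-tail; print(np.linalg.norm(d)); N=N.mean(0)
d=N-tail; yaw=np.arctan2(d[1],d[0]); d/=np.linalg.norm(d); print("yaw",np.degrees(yaw),"len",np.linalg.norm(N-tail))
o=((tail+.09*d)+(N-.07*d))/2; gx=-.058; g=o+gx*d; print("origin",o,"grasp",g)
qb=q(yaw-np.pi/2)
arm.move_gripper(1.0); arm.line_to([*g,.15],.2,ori=qb); arm.line_to([*g,.077],.12)
print("f",arm.read_ft_force())
arm.move_gripper(0.,40); print("grip",arm.read_opening(),arm.read_finger_force(),arm.read_ft_force())
arm.line_to([*g,.135],.15); print("lift",arm.read_ft_force(),arm.read_opening())
def pose(x,z): return [*(FAR+(x+gx)*U),z]
arm.line_to(pose(-.17,.135),.3,ori=q(AH)); print(arm.read_joint_positions(),arm.read_time())
arm.line_to(pose(-.155,.079),.12); print(arm.read_ft_force())
C=cam("wrist"); pickle.dump(C,open("w_i.pkl","wb")); cv2.imwrite("pics/w_i.png",snapshot("wrist"))
```

```text
[[ 0.44941714 -0.33243775]
 [ 0.49949421 -0.33410548]
 [ 0.45289568 -0.25027226]
 [ 0.5000229  -0.25172788]] [[ 0.45401205 -0.17544626]
 [ 0.50347682 -0.17625692]]
0.08229594062677685
yaw 88.43941648098065 len 0.15747843888603252
origin [ 0.47687239 -0.24456531] grasp [ 0.47529282 -0.3025438 ]
f [0.34640695 0.05815287 1.18251944]
grip 0.580385240931102 43.47759246826172 [-0.63473706  0.03135628  5.74526695]
lift [-0.36911998 -0.35894094 -2.34228604] 0.5759424755177697
[ 0.41164967  0.87315203 -0.54336798  1.54593994  0.5435219   0.88046672
 -0.19340284] 19.15
[-0.3987337   0.03782941 -2.86365387]
```

View pics/w_i.png

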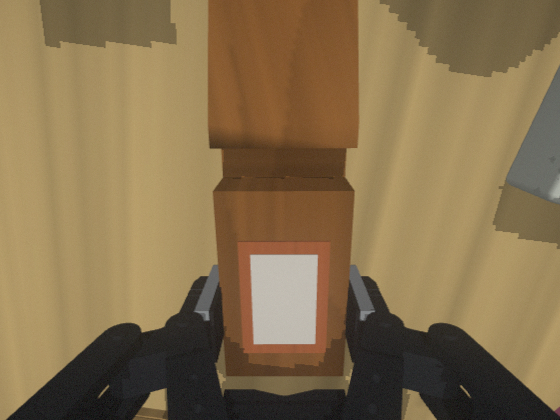

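The picture shows the block held square between the fingers, with the groove at (285,165) straight across. I'll slide the nose into the mouth while watching the force.

Run:
```python
from h import *
gx=-.058
def pose(x,z): return [*(FAR+(x+gx)*U),z]
x=-.155
while x<-.0851:
    x+=.01; arm.line_to(pose(x,.078),.06); f=arm.read_ft_force(); fx=f[:2]@U; fy=f[:2]@V
    print(round(x,3),np.round([fx,fy,f[2]],1))
    if abs(fx)>10 or abs(fy)>12: print("STOP");break
arm.pause(.1); print(arm.read_time()); cv2.imwrite("pics/top2.png",cv2.resize(snapshot("top")[100:240,150:350],None,fx=3,fy=3))
cv2.imwrite("pics/side2.png",cv2.resize(snapshot("side")[100:240,200:400],None,fx=4,fy=4,interpolation=2))
```

```text
-0.145 [-0.6  0.  -2.4]
-0.135 [-0.3  0.4 -2.2]
-0.125 [ 0.5 -0.5 -2. ]
-0.115 [-0.3  0.5 -2.4]
-0.105 [-0.1 -0.5 -1.6]
-0.095 [-0.2  0.7 -1.5]
-0.085 [ 0.2 -0.  -1.8]
22.15
```

View pics/side2.png

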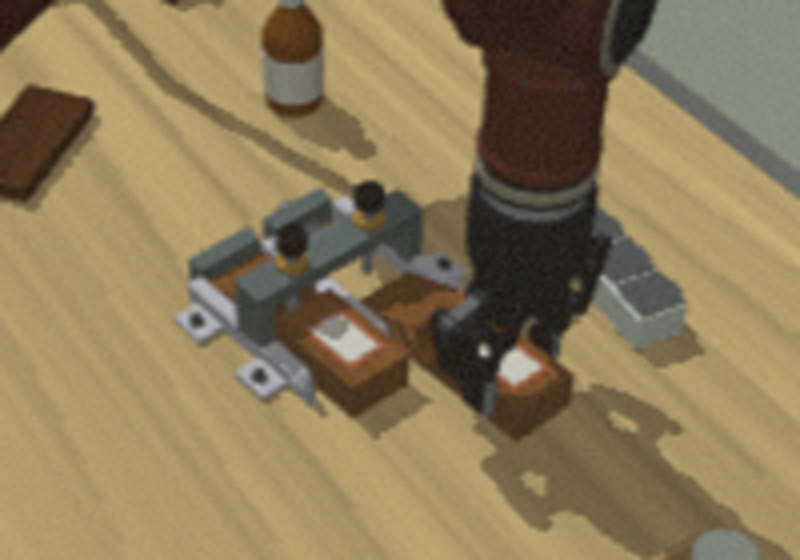

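The picture shows the block's nose between the fences of the far bay, short of the pin, with no contact force. I'll release it, close the fingers behind the tail and push.

```bash
cat > push.py <<'E'
from h import *
def P(x,z=.084): return [*(FAR+x*U),z]
def fx():
    return -(arm.read_ft_force()[:2]@U)
E
python3 - <<'E'
from push import *
arm.move_gripper(.75); arm.line_to(P(-.143,.14),.2)
arm.line_to(P(-.215,.14),.2); arm.move_gripper(0.,40)
arm.line_to(P(-.215),.15); f0=fx(); print("bias",f0,arm.read_ft_force(),arm.read_time())
arm.line_to(P(-.190),.05)
x=-.190; log=[]
while x<-.1155:
    x+=.003; arm.line_to(P(x),.025); f=fx()-f0; log.append((round(x*1e3),round(f,1)))
    if f>30: print("STOP");break
print(log,arm.read_ft_force(),arm.read_time())
E
```

```text
bias -0.010291537230202196 [-0.14999005 -0.01015844  0.50994279] 24.6667
[(-187, np.float64(-0.6)), (-184, np.float64(0.7)), (-181, np.float64(1.4)), (-178, np.float64(0.4)), (-175, np.float64(0.8)), (-172, np.float64(0.3)), (-169, np.float64(-0.9)), (-166, np.float64(0.0)), (-163, np.float64(4.6)), (-160, np.float64(6.9)), (-157, np.float64(8.6)), (-154, np.float64(9.4)), (-151, np.float64(9.3)), (-148, np.float64(10.1)), (-145, np.float64(10.0)), (-142, np.float64(10.7)), (-139, np.float64(11.7)), (-136, np.float64(10.9)), (-133, np.float64(11.2)), (-130, np.float64(11.3)), (-127, np.float64(11.4)), (-124, np.float64(10.9)), (-121, np.float64(11.1)), (-118, np.float64(11.7)), (-115, np.float64(11.7))] [  1.51016209 -11.61057265   2.51329187] 31.9833
```

Run:
```python
from push import *
x=-.115; log=[]
while x<-.090:
    x+=.001; arm.line_to(P(x),.02); f=fx(); log.append((round(x*1e3),round(float(f),1)))
    if f>24: break
print(log,arm.read_time())
for i in range(4):
    arm.pause(.1); print(round(float(fx()),1),np.round((arm.read_tool_pos()[:2]-FAR)@U,4))
cv2.imwrite("pics/side3.png",cv2.resize(snapshot("side")[120:220,220:360],None,fx=5,fy=5,interpolation=2))
```

```text
[(-114, 10.4), (-113, 10.6), (-112, 9.8), (-111, 10.5), (-110, 9.7), (-109, 8.1), (-108, 7.9), (-107, 8.3), (-106, 9.3), (-105, 10.7), (-104, 10.9), (-103, 12.6), (-102, 13.4), (-101, 12.8), (-100, 14.1), (-99, 14.0), (-98, 13.8), (-97, 12.7), (-96, 10.2), (-95, 10.2), (-94, 10.2), (-93, 10.8), (-92, 12.2), (-91, 12.9), (-90, 14.9)] 38.2333
15.1 -0.0992
14.3 -0.0993
14.1 -0.0993
14.6 -0.0993
```

View pics/side3.png

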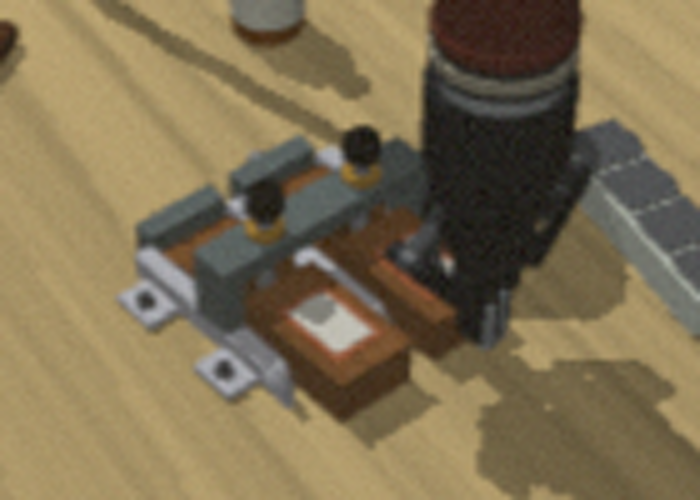

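The picture shows the block under the bridge, fingers behind the tail at about (470,300) and the far knob at (362,145). The arm is compliant: it lags the target by about 9 mm at 14 N. I'll raise the pressing force and log the actual position.

Run:
```python
from push import *
x=-.090; log=[]
while x<-.075:
    x+=.001; arm.line_to(P(x),.02); f=fx(); a=(arm.read_tool_pos()[:2]-FAR)@U
    log.append((round(x*1e3),round(float(f),1),round(float(a)*1e3,2)))
    if f>26: break
print(log)
for i in range(5):
    arm.pause(.6); print(round(float(fx()),1),np.round((arm.read_tool_pos()[:2]-FAR)@U,4),end=" ")
print(np.round(arm.read_ft_force(),1),arm.read_time())
cv2.imwrite("pics/top3.png",cv2.resize(snapshot("top")[130:215,180:280],None,fx=6,fy=6,interpolation=2))
cv2.imwrite("pics/side4.png",cv2.resize(snapshot("side")[130:220,235:345],None,fx=6,fy=6,interpolation=2))
```

```text
[(-89, 15.8, -99.14), (-88, 15.9, -99.06), (-87, 16.7, -98.98), (-86, 19.2, -98.88), (-85, 20.7, -98.74), (-84, 20.8, -98.64), (-83, 22.2, -98.54), (-82, 22.9, -98.43), (-81, 24.7, -98.35), (-80, 25.5, -98.24), (-79, 26.4, -98.17)]
26.4 -0.0982 27.1 -0.0982 25.5 -0.0982 25.3 -0.0982 26.9 -0.0982 [  3.8 -26.7   7.1] 44.4333
```

View pics/side4.png

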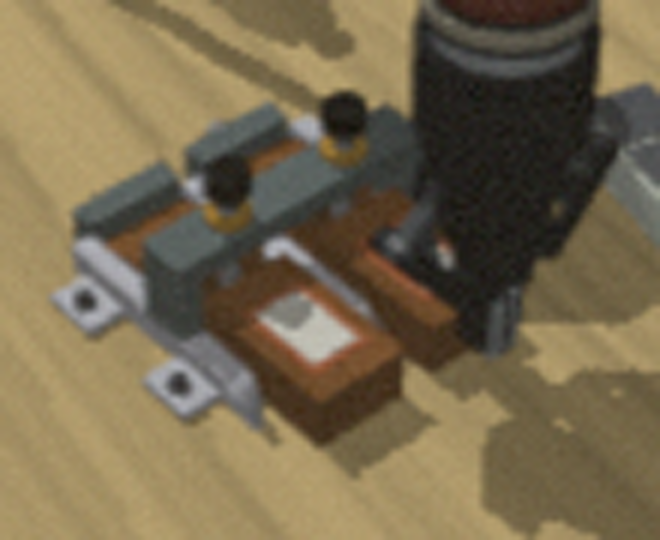

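The block is against the hard stop: the actual position moves only about 0.1 mm per 1 mm commanded. In the picture both knobs look equally low. I'll check the far knob's height against the first side picture by template matching, while still pressing.

Run:
```python
from push import *
a=cv2.imread("pics/side0.png"); b=snapshot("side"); C=camera_info("side"); R=np.array(C["R"]);t=np.array(C["t"])
for n,s in (("far",-.034),("near",.034)):
    for z in (.087,.105):
        p=R@np.array([*(HO+s*V),z])+t; uv=(C["fx"]*p[0]/p[2]+C["cx"],C["fy"]*p[1]/p[2]+C["cy"])
        if z==.087:u,v=map(round,uv)
        print(n,z,np.round(uv,1))
    T=a[v-8:v+9,u-8:u+9]; S=b[v-18:v+19,u-14:u+15]
    r=cv2.matchTemplate(S,T,cv2.TM_CCOEFF_NORMED); _,m,_,l=cv2.minMaxLoc(r); print(n,"shift",l[0]-6,l[1]-10,round(m,3))
print(fx(),arm.read_time())
```

```text
far 0.087 [291.7 147.1]
far 0.105 [291.8 141.8]
far shift 0 0 0.994
near 0.087 [272.2 158. ]
near 0.105 [272.  152.7]
near shift 0 0 0.98
26.27887981723325 44.5833
```

The far knob is back at its down height. I'll hold a little longer, then back off gently.

Run:
```python
from push import *
arm.pause(1.5)
arm.line_to(P(-.103),.03); print(fx(),(arm.read_tool_pos()[:2]-FAR)@U)
arm.line_to(P(-.14),.05); print(fx()); arm.line_to(P(-.15,.20),.2)
arm.line_to([.48,-.08,.3],.3); arm.pause(.2); print(arm.read_time())
a=cv2.imread("pics/side0.png"); b=snapshot("side"); t=snapshot("top")
u,v=292,147; T=a[v-8:v+9,u-8:u+9]; r=cv2.matchTemplate(b[v-18:v+19,u-14:u+15],T,5); print(cv2.minMaxLoc(r))
f=lambda i:cv2.resize(i,None,fx=4,fy=4,interpolation=2)
cv2.imwrite("pics/end.png",np.hstack([f(b[130:270,235:335]),f(t[115:255,185:285])]))
cv2.imwrite("pics/top_end.png",t)
```

```text
2.6028885015226 -0.10245577281766986
-0.3814923244962673
49.675
(-0.41997140645980835, 0.2657804489135742, (10, 20), (0, 8))
```

View pics/end.png

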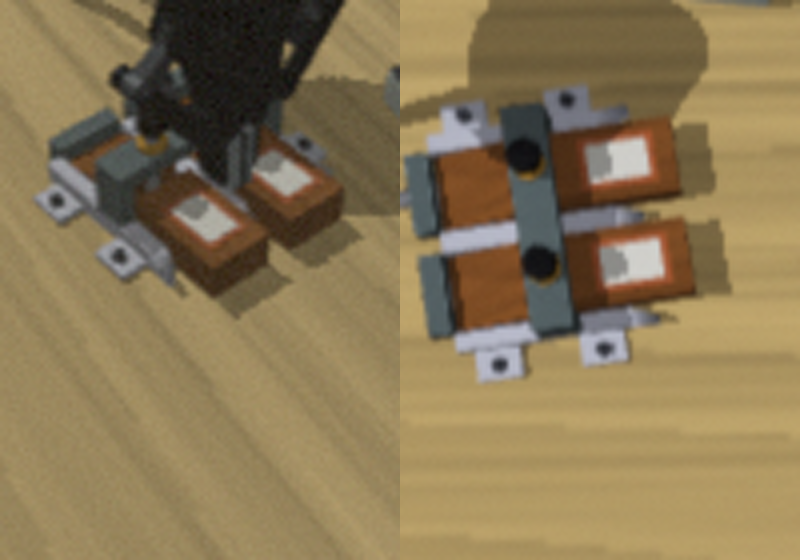

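The picture shows both tails level with each other along the skewed holder, at about (677,155) and (690,257), and both knobs down. The jar was already seen standing in the tray.

Run:
```python
from h import *
print(ticket.finish_job(),arm.read_time())
```

```text
the job is handed in; nothing more can be done
the job is handed in; nothing more can be done
```

The jar stands upright in the empty end of the tray, the work block is pushed home in the far bay with its plunger down, and the job was handed in at about 50 s; no verdict came back.

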